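# Lift the wet lacquered knob with the tongs

## Robot

A 6-joint arm with a two-finger parallel gripper is mounted at the origin on the work surface. World frame = base frame: x ahead of the robot, y to its left, z up, the work surface at z = 0. Lengths are in m, angles in rad, forces in N, time in s.
With the tool pointing down it reaches from about 0.325 to 0.9 m from the base axis. Payload 6.1 kg.
Tool frame: the origin (TCP) lies at the very end of the fingers, on their centre line; the grasp point (between the pads) lies 19 mm behind it; y points along the fingers, x is the direction in which the jaws open and shut, and the axes are right-handed (so a half turn about y gives the same grasp; the last joint's range is limited). The gripper opens to 85 mm and grips with 20 to 120 N. Pads are 22 mm wide; open, the fingers measure 114 mm over their backs; the gripper's body (76 mm by 85 mm) begins 54 mm behind the grasp point. The pads swing forward as they close: fully open they stand 13 mm farther back than shut.
Start: joints at [1.112, 0.22, 1.526, -0, 1.395, -0.126], TCP at [0.204, 0.591, 0.231] pointing down, gripper open.
Joint ranges: [-2.98, 2.98], [-0.91, 2.08], [0.09, 2.57], [-1.24, 4.39], [0.2, 2.65], [-2.68, 2.68]. Speed limits (rad/s): [2.57, 2.57, 3.01, 3.14, 3.14, 3.14].

## Interface

Orientations are given as a rotation vector (axis times angle).
In Python, from cell import ctrl, claw, kinematics, readout, viewer, ticket gives the robot as it stands. Calls block until the motion is done:
- ctrl.goto(position, orientation): joint-space move of the TCP to a pose.
- ctrl.move_straight(position, orientation=None, rate=0.15, stop_force=None): straight line of the TCP; orientation=None keeps the orientation; rate is the mean speed in m/s. With stop_force (N) it stops when the force on the tool has changed by that much, and returns True; else False.
- ctrl.move_joints(angles): joint-space move.
- claw.grip(opening): finger opening in m; the grip force is fixed at half the most; returns when the fingers have stopped.
- ctrl.wait(seconds).
- kinematics.solve_ik(position, orientation): joint angles nearest the present ones, or None.
- readout.sense(): the state.
- viewer.capture(name): name is "scene" or "top"; returns (picture, depth): 480x640x3 uint8, red, green, blue; 480x640 float32, m along the optical axis (not along the pixel's ray), 0 where there is no reading.
- viewer.calibration(name): a dict with "mtx" (3x3 intrinsics, pixels), "dist" ([k1, k2, p1, p2, k3] as OpenCV has them; the pictures are not rectified), "R" (3x3) and "t" (3): a world point X has camera coordinates R X + t. Camera axes: x right, y down, z forward; pixel columns grow to the right and rows downward; lengths in m; the calibration is good to about 2 mm. A picture is of the moment at which its call begins. calibration takes no time and is no camera call.
A pose or a line that the arm cannot do raises ctrl.MotionError and nothing moves.
- ticket.finish_job(): hands the job in, once; it reports no verdict.
The state is a dict: "t": time; "qpos": joint angles; "qd": joint speeds; "joint_torque": joint torques, N m; "eef_pos": TCP position; "tool_rot": TCP orientation; "ft_force": force on the tool from outside, world axes, zero at the start; "torque": the same for the moment, N m; "grip_width": finger opening in m.
Only numpy, scipy, OpenCV 4.12 (cv2) and the standard library are available. Lean on these libraries where they do the work, as an engineer would, in place of code of your own. Each camera call takes 0.05 s, during which the arm holds its last target.

## Task

Pull the spring tongs up out of their green holder, and with their rubber tips pick the red drawer knob off its drying post; its lacquer is wet, so the gripper and arm must never touch any of the three knobs. Finish while still holding: red knob pinched between the two tips of the tongs, tongs in the gripper, knob held still at least 10 cm higher than it stood on its post. Leave the other two knobs on their posts and everything else on the bench where it is.

Things in the scene. Friction and masses are not known exactly. Their poses are not given: they have to be found in the camera images.
- tongs_grip (a point): Steel strip spring tongs, 120 g, 143 mm tall, upright in the holder, tips down. Point midway between the two black grip plates (each 20 mm wide, 52 long), 98 mm above the tips' underside, 45 below the top of the bow, which is 39 mm wide and goes up between the gripper's fingers. z up along the tongs, y from arm to arm (squeeze along y). Free width over the plates here: 51 mm.
- tongs_tips (a point): Point midway between the two rubber tip pads of the tongs, half-way up them, 14 mm above their underside and 84 mm below tongs_grip; same axes. Pads 20 mm wide (x), 28 high, 5 thick; when free they are 65 mm apart inside and 76 mm over the outside (y). The point lies on the tongs' centre line however far they are squeezed.
- tongs_left (a joint): Squeeze angle (rad) of the +y arm about its hinge 39 mm above tongs_grip: 0 sprung open, stop at 0.2. Spring pushes each plate outward with 8 N at 0, 13 N at 0.12. At 0.05 the plates measure 47 mm over the outside, pads 53 mm apart inside: the spring alone keeps the tongs in the fingers. Opening the fingers past 51 mm drops them.
- tongs_right (a joint): Squeeze angle (rad) of the -y arm; both arms move alike. At 0.12 the plates measure 42 mm over the outside, the pads are upright and 34 mm apart: just touching the knob. Of the grip force beyond the spring's 13 N about a third reaches the tips; a grip of 40 to 60 N holds the knob well.
- holder_mouth (a point): Centre of the mouth, level with the rim, of the green tongs holder fixed to the bench: upright open box 33 mm (x) by 86 mm (y) outside, 48 mm high, walls 4 mm, inner floor 5 mm above the bench, foot plate 75 by 125 by 4 mm. z up, y along its long side, as the tongs' y. The tongs are free of it once raised 50 mm.
- knob_red_mid (a point): Red lacquered drawer knob, 30 g, round, 28 mm high; widest 34 mm, from 9 to 23 mm above its underside, on a foot 22 mm across. This point is its centre, 14 mm above its underside. It stands on one of the three posts of the drying board (underside 50 mm above the bench), which post varies.
- knob_bare_mid (a point): Bare pale wood knob on another post, same shape and point; leave it alone.
- knob_blue_mid (a point): Blue lacquered knob on another post, same shape and point; leave it alone.
- board: Drying board fixed to the bench, brown wood, 75 mm (x) by 290 mm (y) by 14 mm, with three pale upright posts 24 mm across and 36 mm tall (tops 50 mm above the bench) in a row along its y at -100, 0 and +100 mm. Origin at the centre of its underside, z up.
- tin: Tin can 74 mm across, 90 mm tall, standing behind; origin at the centre of its underside. Leave alone.
- jar: White plastic jar with a red cap, 60 mm across, 85 mm tall; origin at the centre of its underside. Leave alone.
- brush: Brush lying flat, under 30 mm high; origin on its underside near the middle. Leave alone.
- carton: Cardboard box 90 by 130 by 45 mm; origin at the centre of its underside. Leave alone.
- driver: Screwdriver lying flat, red handle, under 35 mm high; origin on its underside near the middle. Leave alone.
There are look-alikes about, which are no part of the job. What is shaped like the part that bears holder_mouth but blue or orange is not meant. There is more than one size of the part that bears tongs_grip; the job needs the middle-sized.

How it is judged:
By the outcome, as a careful person would: the job done as asked, in the order asked, and still so for the second after the job is handed in, while the arm keeps its last pose, push and grip.
It also fails if it takes over 48 s, if anything falls off the work surface, if the arm or the gripper's body presses on something with over 40 N, if the wrist force passes 120 N, or if a joint passes its speed limit or range.

## Working session

There is one attempt and no reset: what is moved stays moved. The work goes in short steps, each a Python script; the robot and the scene stay as the last script left them, time stands still between calls to the robot, and variables do not carry over. Pictures are saved under pics/ and viewed, and the job is handed in when it is done.

```bash
ls; mkdir -p pics
cat > h.py <<'E'
import numpy as np, cv2
from cell import ctrl, claw, kinematics, readout, viewer, ticket
def snap(n,tag):
    p,d=viewer.capture(n); cv2.imwrite(f'pics/{tag}.png',p[:,:,::-1]); np.savez(f'pics/{tag}.npz',p=p,d=d); return p,d
def pts(n,d):
    "world xyz for each pixel by depth"
    c=viewer.calibration(n);K=np.array(c['mtx']);D=np.array(c['dist']);R=np.array(c['R']);t=np.array(c['t'])
    v,u=np.mgrid[0:480,0:640]
    q=cv2.undistortPoints(np.stack([u,v],-1).reshape(-1,1,2).astype(float),K,D).reshape(480,640,2)
    X=np.dstack([q[...,0]*d,q[...,1]*d,d])-t
    W=X@R
    W[d==0]=np.nan
    return W
def ray(n,uv,z):
    c=viewer.calibration(n);K=np.array(c['mtx']);D=np.array(c['dist']);R=np.array(c['R']);t=np.array(c['t'])
    q=cv2.undistortPoints(np.array(uv,float).reshape(-1,1,2),K,D).reshape(-1,2)
    r=np.c_[q,np.ones(len(q))]@R; o=-R.T@t
    return o+r*((z-o[2])/r[:,2:3])
E
python3 - <<'E'
from h import *
for n in('scene','top'):
    p,d=snap(n,n+'0'); c=viewer.calibration(n); print(n,-np.array(c['R']).T@c['t'],np.array(c['R'])[2],(d==0).mean())
print(readout.sense())
E
```

```text
pics
scene [1.18003694 0.8626673  0.98054303] [-0.46822109 -0.62566772 -0.62394625] 0.004072265625
top [ 0.30321077 -0.01473945  1.68692415] [ 0.15883929  0.00611035 -0.98728554] 0.003707682291666667
{'t': 0.1, 'qpos': array([ 1.11188409e+00,  2.21148600e-01,  1.52754711e+00, -1.96127667e-06,
        1.39470549e+00, -1.26128169e-01]), 'qd': array([-2.02865292e-04, -2.51255903e-03, -2.46352272e-03, -6.92411583e-04,
       -8.32778445e-05, -4.54723778e-04]), 'joint_torque': array([ 1.28919532e-03, -4.98248935e+01, -3.90546656e+01, -1.77500647e-04,
        5.71817713e-03, -3.65755511e-06]), 'eef_pos': array([0.20393881, 0.59018839, 0.23028114]), 'tool_rot': array([-1.34933377, -0.95945464,  0.96209139]), 'ft_force': array([-0.19331074,  0.19078693,  0.0149785 ]), 'torque': array([ 0.0096147 ,  0.00878944, -0.031104  ]), 'grip_width': 0.08523481430199693}
```

View pics/scene0.png

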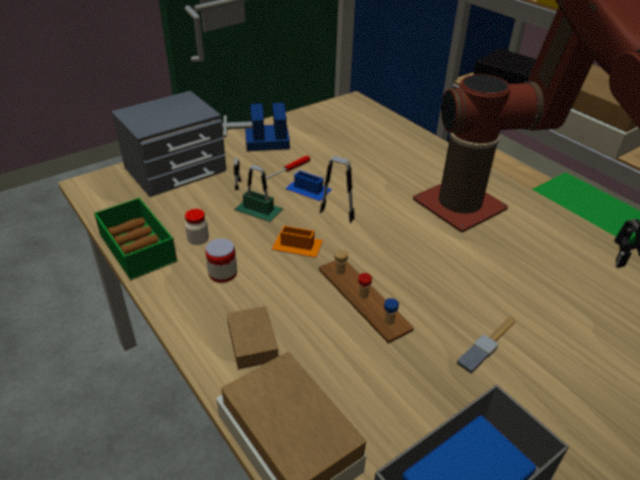

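View pics/top0.png

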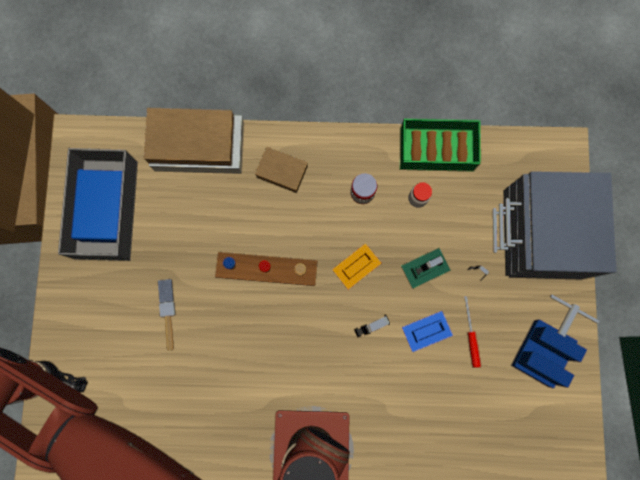

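The scene view shows the tongs in the green holder at (258,200), with larger tongs standing at (340,185) and small ones at (238,175). The red knob is on the middle post at scene (365,280) and top (265,267). In the top view the holder is at (426,268).

Run:
```python
from h import *
L={}
for n in('scene','top'):
    f=np.load(f'pics/{n}0.npz');p,d=f['p'],f['d'];W=pts(n,d);L[n]=W,p
    print(n,'bench z',np.nanmedian(W[330:350,250:300,2]) if n=='top' else np.nanmedian(W[380:400,380:420,2]))
    hsv=cv2.cvtColor(p,cv2.COLOR_RGB2HSV);h,s,v=cv2.split(hsv)
    roi=dict(scene=(225,150,290,225),top=(395,240,460,295))[n]
    m=np.zeros((480,640),bool);m[roi[1]:roi[3],roi[0]:roi[2]]=1
    g=m&(abs(h.astype(int)-75)<18)&(s>90)
    P=W[g];P=P[~np.isnan(P[:,0])]
    print(' green n',len(P),'z pct',np.percentile(P[:,2],[2,25,50,75,98]).round(4))
    foot=P[P[:,2]<.02]; rim=P[(P[:,2]>.04)&(P[:,2]<.056)]
    for nm,q in(('foot',foot),('rim',rim)):
        if len(q)>8:
            r=cv2.minAreaRect((q[:,:2]*1000).astype(np.float32)); print(' ',nm,len(q),r)
    t=m&(W[...,2]>.06)&(W[...,2]<.25)
    q=W[t];print(' tongs',len(q),'zmax',np.nanpercentile(q[:,2],[50,90,98]).round(4)); 
    b=q[q[:,2]>np.nanmax(q[:,2])-.02]
    if len(b): print('  bow',len(b),cv2.minAreaRect((b[:,:2]*1000).astype(np.float32)),b.mean(0))
    # knobs
    for nm,mm in(('red',((h<8)|(h>172))&(s>150)),('blue',(abs(h.astype(int)-112)<10)&(s>120))):
        r2=dict(scene=(330,240,410,330),top=(210,245,320,290))[n]
        k=np.zeros((480,640),bool);k[r2[1]:r2[3],r2[0]:r2[2]]=1;k&=mm
        uv=np.argwhere(k)[:,::-1].astype(float)
        q=W[k];(c,rad)=cv2.minEnclosingCircle(uv.astype(np.float32))
        print(' ',nm,len(uv),uv.mean(0),c,rad,'z98',np.nanpercentile(q[:,2],[2,50,98]).round(4),'xy',np.nanmean(q,0).round(4),'ray z.078',ray(n,[uv.mean(0)],.075).round(4))
    # board
    r2=dict(scene=(310,240,420,345),top=(205,245,325,295))[n]
    cv2.imwrite(f'pics/crop_{n}.png',cv2.resize(p[r2[1]-100*(0):r2[3],r2[0]:r2[2]],None,fx=6,fy=6,interpolation=cv2.INTER_CUBIC)[:,:,::-1][:600,:800])
    cv2.imwrite(f'pics/croph_{n}.png',cv2.resize(p[roi[1]:roi[3],roi[0]:roi[2]],None,fx=8,fy=8,interpolation=cv2.INTER_CUBIC)[:,:,::-1])
```

```text
scene bench z 0.00035612772633458804
 green n 663 z pct [-0.0012  0.0038  0.0162  0.0346  0.0481]
  foot 356 ((513.96044921875, -315.3476257324219), (74.73419189453125, 120.234130859375), 24.827255249023438)
  rim 97 ((515.5227661132812, -312.1116638183594), (36.09795379638672, 84.8232192993164), 25.94785499572754)
 tongs 329 zmax [0.0978 0.1423 0.1456]
  bow 85 ((512.5467529296875, -313.50872802734375), (23.358436584472656, 46.06144714355469), 22.613405227661133) [ 0.51426345 -0.31170077  0.139049  ]
  red 139 [364.43884892 278.88489209] (364.47540283203125, 279.1475524902344) 6.869019031524658 z98 [0.0619 0.0743 0.0793] xy [0.5037 0.1497 0.0731] ray z.078 [[0.5051 0.1513 0.075 ]]
  blue 130 [390.87692308 304.76923077] (391.0, 304.72222900390625) 6.588757514953613 z98 [0.0647 0.0755 0.0798] xy [0.5104 0.2498 0.0746] ray z.078 [[0.5108 0.2501 0.075 ]]
top bench z 0.0006214063752476166
 green n 778 z pct [-0.0039  0.0024  0.0055  0.0104  0.0709]
  foot 629 ((512.4877319335938, -316.77423095703125), (69.45730590820312, 121.3694076538086), 27.081787109375)
  rim 100 ((512.144287109375, -314.961669921875), (33.09776306152344, 86.21012878417969), 27.07364845275879)
 tongs 166 zmax [0.14   0.1482 0.1501]
  bow 97 ((512.1002197265625, -315.8622131347656), (15.451062202453613, 42.336971282958984), 27.543088912963867) [ 0.51196941 -0.31503777  0.14439624]
  red 111 [264.18018018 265.67567568] (264.29998779296875, 265.70001220703125) 5.9482035636901855 z98 [0.0698 0.0774 0.0856] xy [0.4964 0.144  0.0775] ray z.078 [[0.4967 0.1443 0.075 ]]
  blue 91 [228.64835165 262.58241758] (228.6999969482422, 262.70001220703125) 5.420427322387695 z98 [0.0685 0.0774 0.085 ] xy [0.5025 0.243  0.0771] ray z.078 [[0.5027 0.2433 0.075 ]]
```

```bash
python3 -c "
import cv2,numpy as np
a=cv2.imread('pics/croph_scene.png');b=cv2.imread('pics/croph_top.png');print(a.shape,b.shape)
o=np.zeros((600,800,3),np.uint8);a=cv2.resize(a,None,fx=.75,fy=.75);b=cv2.resize(b,None,fx=.75,fy=.75)
o[:a.shape[0],:a.shape[1]]=a;o[:b.shape[0],400:400+b.shape[1]]=b[:, :400];cv2.imwrite('pics/ch.png',o)"
```

```text
(600, 520, 3) (440, 520, 3)
```

View pics/ch.png

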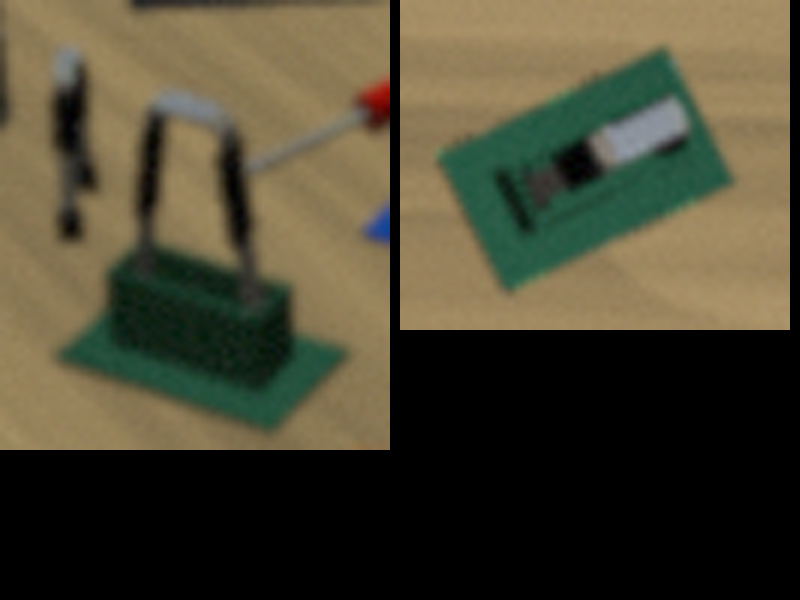

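The top of the bow is at z≈0.148, which fits the middle-sized tongs standing in the green holder. The holder yaw is about 27°. Next I check IK for both half turns, at the grasp and over the knob.

```bash
cat >> h.py <<'E'
from scipy.spatial.transform import Rotation as Ro
def ori(a):
    x=np.array([np.cos(a),np.sin(a),0]);y=np.array([0,0,-1.]);return Ro.from_matrix(np.c_[x,y,np.cross(x,y)]).as_rotvec()
G=np.array([.5130,-.3147]); GA=np.deg2rad(116.8)
E
python3 - <<'E'
from h import *
print(np.rad2deg(np.arctan2(*Ro.from_rotvec(readout.sense()['tool_rot']).as_matrix()[:2,0][::-1])))
for k in(0,np.pi):
    print(kinematics.solve_ik([*G,.084],ori(GA+k)), kinematics.solve_ik([*G,.26],ori(GA+k)))
for a in(-3.5,176.5,86.5,-93.5):
    print(a,kinematics.solve_ik([.497,.144,.129],ori(np.deg2rad(a))),kinematics.solve_ik([.497,.144,.3],ori(np.deg2rad(a))))
# knob blobs: all three via local height, top view
for n in('scene','top'):
    f=np.load(f'pics/{n}0.npz');W=pts(n,f['d'])
    m=(W[...,2]>.058)&(W[...,2]<.09)&(W[...,0]>.45)&(W[...,0]<.56)&(W[...,1]>0)&(W[...,1]<.3)
    N,l,s,c=cv2.connectedComponentsWithStats(m.astype(np.uint8))
    for i in range(1,N):
        if s[i,4]>30:
            q=W[l==i]; print(n,s[i],c[i],'ray .067',ray(n,[c[i]],.067).round(4), 'circ',np.array(cv2.minEnclosingCircle((q[:,:2]*1000).astype(np.float32))[0]))
E
```

```text
70.93290861747053
None None
[-0.68122554  0.31126812  1.70869272  0.          1.12163181  0.42182255] [-0.68122554  0.14802197  1.55527483  0.          1.43829585  0.42182255]
-3.5 [0.12952438 0.0632027  1.90229227 0.         1.17609768 0.19061091] [ 0.12952438 -0.07721609  1.71247626  0.          1.50633248  0.19061091]
176.5 None None
86.5 [ 0.12952438  0.0632027   1.90229227  0.          1.17609768 -1.38018542] [ 0.12952438 -0.07721609  1.71247626  0.          1.50633248 -1.38018542]
-93.5 [ 1.29524384e-01  6.32027045e-02  1.90229227e+00 -4.44089210e-16
  1.17609768e+00  1.76140723e+00] [ 1.29524384e-01 -7.72160851e-02  1.71247626e+00 -4.44089210e-16
  1.50633248e+00  1.76140723e+00]
scene [334 250  14  13 147] [340.63945578 255.74829932] ray .067 [[0.4939 0.0467 0.067 ]] circ [495.92437744  48.64582825]
scene [358 273  14  14 164] [364.48170732 279.39634146] ray .067 [[0.5002 0.1464 0.067 ]] circ [501.75216675 147.31051636]
scene [384 298  15  16 184] [390.92934783 305.38586957] ray .067 [[0.5061 0.2462 0.067 ]] circ [506.92767334 246.0473938 ]
top [223 257  13  12 119] [228.75630252 262.49579832] ray .067 [[0.504  0.2443 0.067 ]] circ [504.00537109 243.74731445]
top [259 260  12  12 118] [264.43220339 265.56779661] ray .067 [[0.498  0.1444 0.067 ]] circ [497.40835571 144.01530457]
top [294 263  13  13 118] [299.92372881 268.88983051] ray .067 [[0.4912 0.0449 0.067 ]] circ [491.17642212  45.00347137]
```

```bash
python3 - <<'E'
from h import *
o=ori(GA-np.pi)
ctrl.goto([*G,.25],o); print(readout.sense()['t'])
print(ctrl.move_straight([*G,.084],rate=.12,stop_force=12)); s=readout.sense();print(s['t'],s['eef_pos'],s['ft_force'])
for n in('scene','top'): snap(n,n+'1')
E
python3 -c "
import cv2,numpy as np
a=cv2.imread('pics/scene1.png')[100:230,180:320];b=cv2.imread('pics/top1.png')[200:310,370:490]
cv2.imwrite('pics/c1.png',np.hstack([cv2.resize(a,(400,371)),cv2.resize(b,(400,371))]))"
```

```text
3.4417
False
4.975 [ 0.51361863 -0.31519178  0.08500946] [0.33539945 0.08715296 0.12071735]
```

View pics/c1.png

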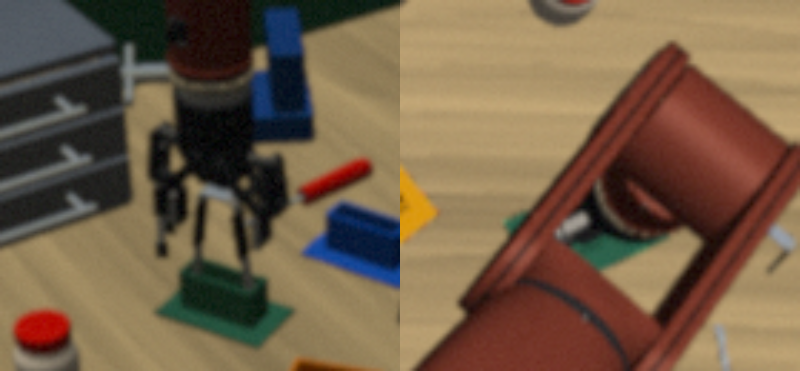

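The scene crop shows the fingers either side of the tongs (crop (160,200) and (265,200)), with the bow between them and no contact. Now I squeeze lightly and lift.

```bash
python3 - <<'E'
from h import *
claw.grip(.0465); s=readout.sense();print(s['t'],s['grip_width'],s['ft_force'])
print(ctrl.move_straight([*s['eef_pos'][:2],.235],rate=.1,stop_force=25)); s=readout.sense();print(s['t'],s['grip_width'],s['eef_pos'],s['ft_force'])
snap('scene','scene2')
E
python3 -c "
import cv2,numpy as np
a=cv2.imread('pics/scene2.png')[70:230,180:320]
cv2.imwrite('pics/c2.png',cv2.resize(a,(525,600)))"
```

```text
5.5417 0.04678572793904772 [-0.73189144  2.0422513   5.78104929]
False
7.2 0.04636208747197102 [ 0.51344114 -0.31485714  0.23406128] [ 0.9835044   0.48731774 -0.37364852]
```

View pics/c2.png

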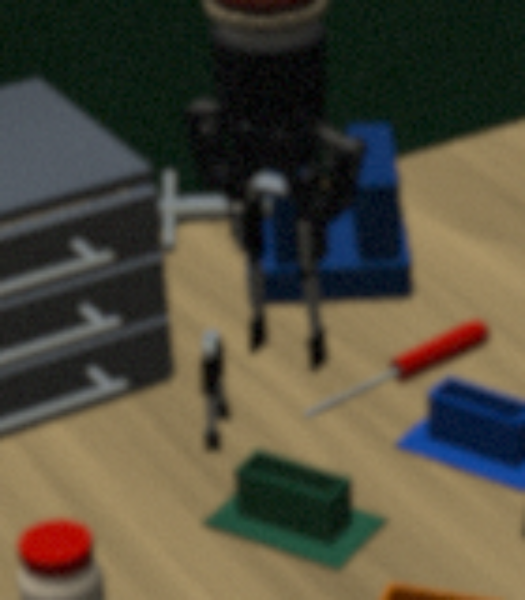

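The tongs are out of the holder and held, with the tips at crop (257,340) and (317,355). Now I move to above the red knob.

```bash
python3 - <<'E'
from h import *
ctrl.move_straight([.499,.145,.22],ori(np.deg2rad(-3.6)),rate=.13); s=readout.sense();print(s['t'],s['grip_width'],s['eef_pos'],s['ft_force'])
for n in('scene','top'): snap(n,n+'3')
E
python3 -c "
import cv2,numpy as np
a=cv2.imread('pics/scene3.png')[180:320,300:440];b=cv2.imread('pics/top3.png')[210:310,210:310]
cv2.imwrite('pics/c3.png',np.hstack([cv2.resize(a,(500,500)),cv2.resize(b,(300,500))]))"
```

```text
10.9417 0.04645719361539807 [0.4990221  0.14478045 0.21999784] [-0.16220038  0.67277611 -0.93236172]
```

View pics/c3.png

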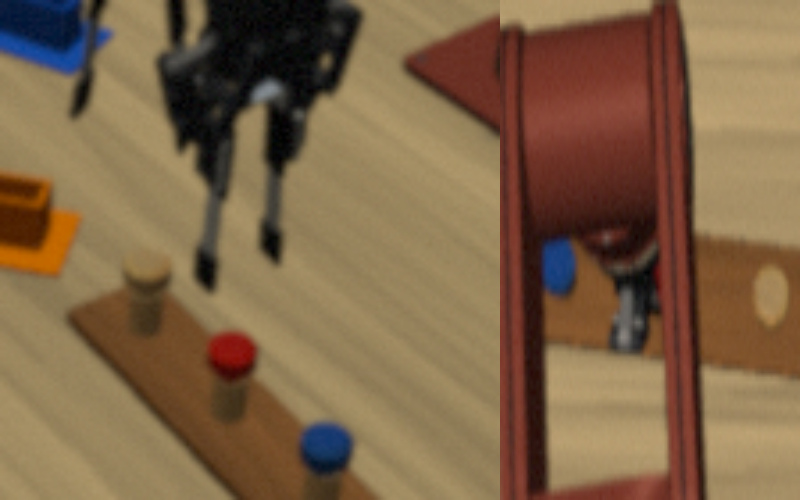

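Run:
```python
from h import *
f=np.load('pics/scene3.npz');p,d=f['p'],f['d'];W=pts('scene',d)
v=p.max(2)
u0,v0=345,235
r=np.zeros((480,640),bool);r[236:265,345:385]=1
m=r&(W[...,2]>.125)&(W[...,2]<.20)&(abs(W[...,1]-.145)<.08)
print(m.sum())
m2=r&(v<62)
N,l,s,c=cv2.connectedComponentsWithStats(m2.astype(np.uint8))
for i in range(1,N):
    if s[i,4]>6:
        q=W[l==i];print(s[i],c[i],np.nanmedian(q,0).round(4),'z',np.nanpercentile(q[:,2],[5,95]).round(3),ray('scene',[c[i]],.155).round(4))
for row in range(240,263): print(row,' '.join('%3d'%x for x in v[row,350:382]))
```

```text
232
[373 242   6  11  43] [375.51162791 246.88372093] [0.4772 0.1479 0.1579] z [0.142 0.168] [[0.4754 0.1463 0.155 ]]
[355 250   5  11  44] [357.06818182 254.72727273] [0.5282 0.1448 0.1553] z [0.146 0.168] [[0.5275 0.1436 0.155 ]]
240 153 154 157 156 157 153 143 115  83  76  78 104 141 161 163 167 167 168 165 164 162 158 144 121  85  67  64  77 106 131 142 142
241 152 155 156 155 155 153 139 108  83  72  77 105 139 157 161 165 168 168 167 167 163 157 130  94  69  63  62  79 108 135 143 142
242 149 149 153 156 154 150 136 106  83  77  81 109 141 159 164 163 165 168 165 166 168 156 126  81  48  47  60  80 114 137 146 149
243 147 149 152 153 153 151 134 103  80  74  84 113 141 155 159 161 162 163 167 167 167 157 117  65  35  40  51  71 107 134 146 148
244 149 151 149 150 154 147 131 101  80  76  86 117 145 156 155 159 158 159 164 167 166 157 117  65  30  27  36  57  87 120 139 147
245 148 149 147 151 149 143 124  93  79  77  89 121 145 153 151 155 157 160 161 163 164 155 114  66  27  14  21  35  68 108 138 150
246 147 147 148 146 149 138 113  87  80  76  94 126 146 153 154 152 158 160 
[... 1467 characters left out ...]
 157 154 154 154 152 149 153 153 158 158
258 149 155 159 149 118  76  39   7  13  38  86 133 149 148 148 146 144 148 149 150 154 151 151 154 156 155 155 152 151 152 154 154
259 148 150 154 156 137 106  73  38  17  46  92 139 152 155 147 145 145 146 149 145 149 151 154 154 155 156 154 152 151 154 152 153
260 152 148 149 152 151 135 105  73  44  62 107 139 156 154 151 152 149 147 148 147 148 148 149 150 152 153 158 154 153 151 148 152
261 150 149 149 149 151 145 134 109  83  93 122 147 157 160 157 155 150 148 149 146 144 150 151 151 151 151 153 157 156 157 150 150
262 148 148 151 148 147 148 145 138 126 128 145 157 162 159 157 155 154 153 148 144 147 144 147 147 148 150 152 155 153 154 155 153
```

Scene rays put the tip midpoint at (0.5015, 0.145) for a command of (0.499, 0.145). The knob is about (0.498, 0.1455) after that same correction. I descend with a force stop and check before squeezing.

```bash
python3 - <<'E'
from h import *
ctrl.move_straight([.498,.1454,.185],rate=.1)
print(ctrl.move_straight([.498,.1454,.130],rate=.05,stop_force=4)); s=readout.sense();print(s['t'],s['grip_width'],s['eef_pos'],s['ft_force'])
snap('scene','scene4')
E
python3 -c "
import cv2,numpy as np
a=cv2.imread('pics/scene4.png')[220:330,310:420]
cv2.imwrite('pics/c4.png',cv2.resize(a,(600,600),interpolation=cv2.INTER_CUBIC))"
```

```text
False
12.7917 0.0469110892902941 [0.49836947 0.14547095 0.13046697] [ 1.07358466 -0.16990486 -0.85692478]
```

View pics/c4.png

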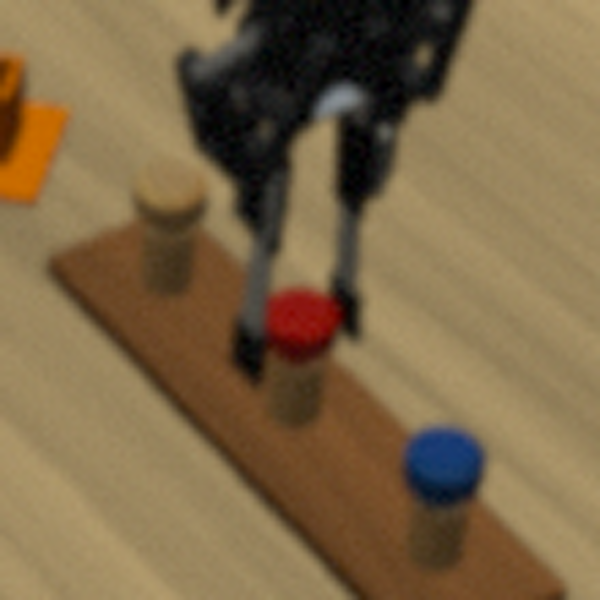

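The knob (crop (302,322)) sits between the pads at (248,350) and (347,308). Their midpoint is (297,329), so it is centred. Now I squeeze.

```bash
python3 - <<'E'
from h import *
claw.grip(.0); ctrl.wait(.5); s=readout.sense();print(s['t'],s['grip_width'],s['eef_pos'],s['ft_force'])
snap('scene','scene5')
E
python3 -c "
import cv2,numpy as np
a=cv2.imread('pics/scene5.png')[220:330,310:420]
cv2.imwrite('pics/c5.png',cv2.resize(a,(600,600),interpolation=cv2.INTER_CUBIC))"
```

```text
13.5583 0.04102056748492006 [0.49838128 0.14545367 0.13046627] [-0.48028525  0.23598632  4.35521117]
```

View pics/c5.png

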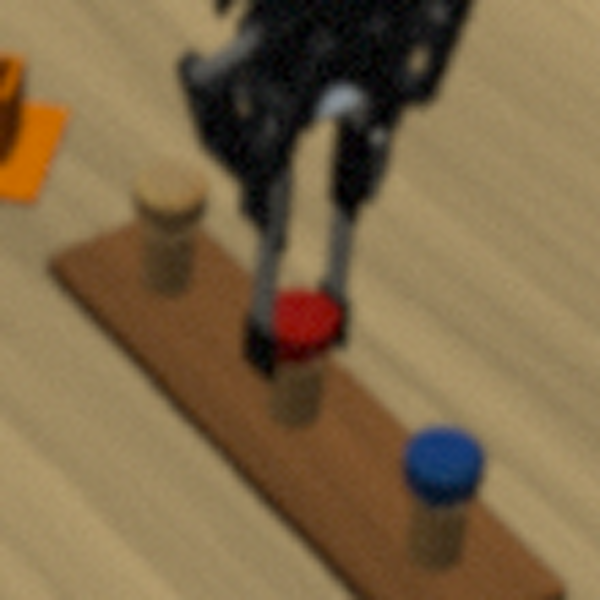

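The width is 41 mm, as expected with the knob pinched at about 42 mm. Now I lift gently.

```bash
python3 - <<'E'
from h import *
ctrl.move_straight([.4984,.1454,.17],rate=.05)
ctrl.move_straight([.4984,.1454,.285],rate=.08);ctrl.wait(.7); s=readout.sense();print(s['t'],s['grip_width'],s['eef_pos'],s['ft_force'])
p,d=snap('scene','scene6');snap('top','top6');W=pts('scene',d)
hsv=cv2.cvtColor(p,cv2.COLOR_RGB2HSV);h,sa,v=cv2.split(hsv)
m=((h<8)|(h>172))&(sa>150)&(abs(W[...,0]-.5)<.06)&(abs(W[...,1]-.147)<.05)&(W[...,2]>.04)
print(m.sum(),np.nanmedian(W[m],0),np.nanpercentile(W[m][:,2],[5,95]),np.argwhere(m).mean(0)[::-1])
E
python3 -c "
import cv2,numpy as np
a=cv2.imread('pics/scene6.png')[130:330,300:440];b=cv2.imread('pics/top6.png')
cv2.imwrite('pics/c6.png',np.hstack([cv2.resize(a,(350,500),interpolation=cv2.INTER_CUBIC),cv2.resize(b,(450,500))]))"
```

```text
16.85 0.04085781801836103 [0.49842238 0.14539493 0.2850443 ] [-0.15156417  0.13257486 -1.30523841]
3240 [0.52807737 0.15508237 0.62413679] [0.39322571 0.66252949] [377.81512346  66.97592593]
```

View pics/c6.png

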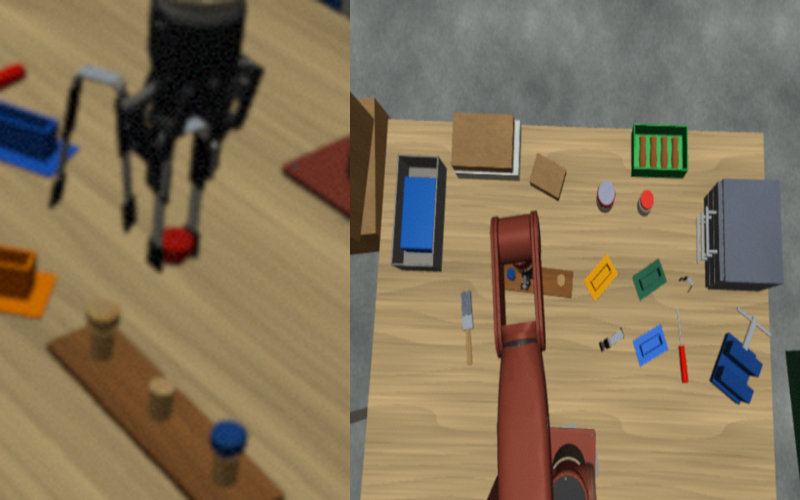

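The knob is pinched between the tips at crop (180,243), its post is empty, and the other two knobs are still on theirs. I check height and stillness with the red mask limited to below z=0.35 (the arm polluted the first mask), then hand in.

Run:
```python
from h import *
def chk(p,d):
    W=pts('scene',d);h,sa,v=cv2.split(cv2.cvtColor(p,cv2.COLOR_RGB2HSV))
    m=((h<8)|(h>172))&(sa>150)&(abs(W[...,0]-.5)<.06)&(abs(W[...,1]-.147)<.05)&(W[...,2]>.04)&(W[...,2]<.35)
    print(m.sum(),np.nanmedian(W[m],0).round(4),np.argwhere(m).mean(0)[::-1].round(2))
f=np.load('pics/scene0.npz');chk(f['p'],f['d'])
f=np.load('pics/scene6.npz');chk(f['p'],f['d'])
ctrl.wait(1.0);chk(*snap('scene','scene7')); s=readout.sense();print(s['t'],s['grip_width'],abs(s['qd']).max())
```

```text
138 [0.5042 0.1501 0.0743] [364.42 278.88]
159 [0.5029 0.1525 0.2285] [370.84 226.31]
168 [0.5033 0.1535 0.229 ] [370.57 226.02]
18.0 0.0411377664236942 0.0020661100235607518
```

```bash
python3 -c "
from h import *
print(ticket.finish_job())"
```

```text
the job is handed in; nothing more can be done
None
```

I pulled the middle-sized tongs out of the green holder, lowered their open tips around the red knob, squeezed, and lifted it straight off its post. The job is handed in with the knob still held; no verdict was reported.

**Last checks, at 18.0 s on the robot's clock:**
- **Height:** the knob is about 154 mm above where it stood, from scene-camera depth.
- **Stillness:** over one second it moved about 0.4 pixel, and the finger width held at 41 mm.
- **Other knobs:** the bare and blue knobs are still on their posts, and nothing else on the bench looked moved.
- **Gripper clearance:** at the pick the fingertips were about 5 cm above the knob tops, and I saw no contact in the pictures.

**Checks that disagreed:**
- **First height check:** it was wrong because its red mask also caught the arm; limiting it to below 0.35 m fixed that.
- **Camera offset:** the two cameras differed by about 2 mm on the knob's position. I corrected for this by measuring the tongs' tips in the scene camera before descending.

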